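Read a unit's code with a touch code reader

TASK

Take the code reader out of its dock and read the label on the unit with the cooling fins: set the reader's nose squarely on the middle of the label, press gently until the sprung nose is about half way in, and hold it steady there for two seconds. Then set the reader back upright in its dock, lowering it rather than dropping it. Do not touch the other unit, and leave everything else where it is.

Things in the scene. Friction and masses are not known exactly. Their poses are not given: they have to be found in the camera images.
- reader: Touch code reader: white round wand 150 mm long, standing on its nose in the dock. Origin at the centre of the nose's mouth with the nose fully out; z from nose to tail. Barrel 32 mm in diameter from 48 to 145 mm above the origin (grip it about 115 mm up); grey collar 37 mm in diameter from 36 to 48 mm; black rubber nose 38 mm in diameter. 0.15 kg.
- nose_tip (a point): Centre of the flat mouth of the reader's nose (38 mm in diameter); moves with the sprung nose. z points from the mouth back along the wand.
- nose (a joint): How far the sprung nose is pushed in: 0 fully out, 0.009 m fully in. The spring needs about 2 N to start and 0.7 N more per mm, so half way in is about 5 N.
- dock: Black round cup, 62 mm outside, 54 mm inside, 28 mm high, with a grey foot 84 mm across. Origin under its centre. Fixed to the bench.
- dock_in (a point): Centre of the dock cup's inner floor, 6 mm above the bench.
- fin_holder: Tilting work holder with the finned unit, fixed: base 130 x 120 x 12 mm, origin under its centre; pivot 100 mm up; the plate leans 15 to 28 degrees towards the robot. Clamped grey unit 104 mm (slope) x 90 x 28 mm. On the upper part of its face: a block of seven aluminium fins, 36 x 80 mm, 21 mm high. The two holders may change places.
- fin_holder_label (a point): Centre of the finned unit's label (26 mm paper square with a 16 mm square code, 20 mm down the slope from the face's middle) for a unit clamped at middling height. The true face lies up to 6 mm nearer or further along z, differing every time and not reported: feel for it. z points straight out of the face, up and towards the robot; x up the slope, y across.
- can_holder: Tilting work holder with the other unit, fixed: base 130 x 120 x 12 mm, origin under its centre; pivot 100 mm up; the plate leans 15 to 28 degrees towards the robot. Clamped grey unit 104 mm (slope) x 90 x 28 mm. On the upper part of its face: two round aluminium cans, 26 mm across, 20 mm high; it has a like label. Leave it alone.
- cup: Bystander: loose clear plastic cup, 64 mm across, 75 mm high. Origin under its centre.
- tape: Bystander: loose roll of amber tape lying flat, 84 mm across, 18 mm high. Origin under its centre.
- jar: Bystander: loose clear jar with a steel cap, 52 mm across, 50 mm high. Origin under its centre.

How it is judged (in metres and radians):
On the way, in this order (a step that is already met when the one before it is completed fails the run):
1. the nose is on the finned unit's label, within 7 mm of its centre in x and y, square within 0.12 rad, pushed in 2 to 7 mm, and held (under 20 mm/s) for 1 s (x of nose_tip in the frame of fin_holder_label between -0.007 and 0.007 m and y of nose_tip in the frame of fin_holder_label between -0.007 and 0.007 m and angle between the z axis of reader and the z axis of fin_holder_label, either way round below 0.12 rad and value of joint nose between 0.002 and 0.007 m and contact force between reader and fin_holder above 1 N and linear speed of reader below 0.02 m/s), for 1 s.
2. the reader is back in the dock, upright, its origin less than 12 mm above the dock's floor, while the fingers still hold it (horizontal distance between reader and dock_in below 0.012 m and angle between reader's own z axis and vertical below 0.15 rad and z of reader in the frame of dock_in below 0.012 m and contact force between the fingers and reader above 0.5 N), for 0.05 s.
At the end, for the whole second after the job is handed in: The reader stands released and at rest in the dock: its origin within 12 mm of the dock's axis and less than 6 mm above its floor, within 0.15 rad of upright (horizontal distance between reader and dock_in below 0.012 m and angle between reader's own z axis and vertical below 0.15 rad and z of reader in the frame of dock_in below 0.006 m and linear speed of reader below 0.02 m/s and contact force between the fingers and reader below 0.1 N); the robot touches nothing.
It fails at once if the reader presses on the finned unit or its holder with more than 15 N (contact force between reader and fin_holder above 15 N).
It fails at once if the robot touches the finned unit or its holder with more than 15 N (contact force between any of the arm, the fingers and fin_holder above 15 N).
It fails at once if the reader touches the other unit or its holder (contact force between reader and can_holder above 1 N).
It fails at once if the robot touches the other unit or its holder (contact force between any of the arm, the fingers and can_holder above 1 N).
It fails at once if the cup, tape or jar is moved by more than 20 mm (distance of any of cup, tape, jar from where it was at the start of the episode above 0.02 m).
It also fails if it takes over 54 s, if anything falls off the work surface, if the arm or the gripper's body presses on something with over 40 N, if the wrist force passes 120 N, or if a joint passes its speed limit or range.

ROBOT

A 6-joint arm with a two-finger parallel gripper is mounted at the origin on the work surface. World frame = base frame: x ahead of the robot, y to its left, z up, the work surface at z = 0. Lengths are in m, angles in degrees, forces in N, time in s.
With the tool pointing down it reaches from about 0.275 to 0.975 m from the base axis. Payload 8.4 kg.
Tool frame: the origin (TCP) lies midway between the tips of the shut fingers; the grasp point (between the pads) lies 19 mm behind it; z points along the fingers, y is the line along which they close (so a half turn about z gives the same grasp; the last joint's range is limited). The gripper opens to 92 mm and grips with 3 to 60 N. Pads are 20 mm wide; open, the fingers measure 128 mm over their backs; the gripper's body (75 mm by 189 mm) begins 69 mm behind the grasp point.
Start: joints at [-71.643, 20.225, 93.587, -0, 66.188, -0.138], TCP at [0.198, -0.593, 0.215] pointing down, gripper open.
Joint ranges: [-150.9, 150.9], [-52.94, 120.26], [3.33, 152.33], [-74.26, 254.26], [0, 154.13], [-172.89, 172.89]. Speed limits (degrees/s): [127.2, 127.2, 159.86, 180, 180, 180].

INTERFACE

Orientations are given as a 3x3 rotation matrix whose columns are the frame's x, y, z axes.
In Python, from workcell import telemetry, get_image, job gives the robot as it stands.
- The arm moves only by the tool jog_arm, never from a script. Its argument "commands" is a list of rows, each a list of 3 entries, a list of its own where there are three numbers: the finger opening in m, from 0 to 0.0919, then the shift along the tool's x, y, z in m, then the turn about the tool's z in degrees. A call has 1 to 5 rows; each row shifts and turns the commanded pose from where the row before left it, along the tool's axes as they then stand; what a row does not reach is not made up. A row lasts 1/12 s, in which the tool goes at most 41.7 mm and 7.16 degrees, less where a joint would pass 70% of its speed; a pose out of reach is approached as far as the arm can. A call is refused whole if a number of a shift passes 0.0417 or a number of a turn 7.16, either way. A call with a gripper value outside its range is refused whole. The fingers move at their own pace and stop on an object; "newtons" is the grip in N (left out, the last holds). Time passes only in rows, so rows that do not move let the fingers close. It gives the time, the measured TCP pose, the force, the opening and the grip force at its end, in the units of the state.
- telemetry.sense(): the state, without advancing time (a new reading comes with each control period).
- get_image(name): name is "side" or "top" or "wrist"; returns a dict with "pixels" (384x512x3 uint8, red, green, blue), "z_map" (384x512 float32, m along the optical axis (not along the pixel's ray), 0 where there is no reading), "mtx" (3x3 intrinsics, pixels), "rvec" (rotation vector, rad) and "tvec" (3), from world to camera coordinates, as OpenCV has them. Camera axes: x right, y down, z forward; pixel columns grow to the right and rows downward; lengths in m; the calibration is good to about 2 mm. A picture is of the moment at which its call begins.
- job.close_job(): hands the job in; it is judged then, once.
The state is a dict: "t": time; "joints": joint angles; "dq": joint speeds; "effort": joint torques, N m; "ee_pos": TCP position; "eef_rot": TCP orientation; "contact_force": force on the tool from outside, world axes, zero at the start; "torque": the same for the moment, N m; "width": finger opening in m; "gripper_force": force on a finger pad.
Only numpy, scipy, OpenCV 4.12 (cv2) and the standard library are available. Lean on these libraries where they do the work, as an engineer would, in place of code of your own. Each camera call takes 0.05 s, during which the arm holds its last target. There are 200 camera calls.

## Working session

There is one attempt and no reset: what is moved stays moved. The work goes in short steps, Python scripts to look and compute and a tool call to move; the robot and the scene stay as the last step left them, time stands still between calls to the robot, and variables do not carry over. Pictures are saved under pics/ and viewed, at most 13 in all, crops included, and the job is handed in when it is done.

Besides the shell and the picture viewer there is one more tool, called as name(argument=value, ...), one argument or row to a line, values as JSON. jog_arm: Moves the arm, as the interface text tells. Its arguments: {"type":"object","properties":{"commands":{"type":"array","items":{"type":"array"}},"newtons":{"type":"number"}},"required":["commands"]}

```bash
ls; mkdir -p pics
cat > h.py <<'E'
import numpy as np, cv2
from workcell import telemetry, get_image, job
def grab(n,save=None):
    im=get_image(n)
    if save: cv2.imwrite(f'pics/{save}.png',im['pixels'][:,:,::-1])
    return im
def cloud(im):
    z=im['z_map'];K=im['mtx'];v,u=np.mgrid[:z.shape[0],:z.shape[1]]
    c=np.stack([(u-K[0,2])/K[0,0]*z,(v-K[1,2])/K[1,1]*z,z],-1)
    R=cv2.Rodrigues(np.array(im['rvec'],float))[0]
    P=(c-np.array(im['tvec']).ravel())@R
    P[z==0]=np.nan
    return P
E
python3 - <<'E'
from h import *
s=telemetry.sense()
for k in s: print(k,np.round(s[k],4).tolist())
for n in("side","top","wrist"):
    im=grab(n,n+"0"); np.savez(f'{n}0.npz',**im); R=cv2.Rodrigues(np.array(im['rvec'],float))[0]
    print(n,'campos',-R.T@np.ravel(im['tvec']),'fwd',R[2],(im['z_map']>0).mean())
a=cv2.imread('pics/side0.png');b=cv2.imread('pics/top0.png')
E
```

```text
pics
t 0.0
joints [-71.6449, 20.2634, 93.6281, 0.0, 66.1867, -0.1371]
dq [0.0139, 0.1738, -0.0153, -0.0112, 0.0405, 0.0332]
effort [0.0034, -59.3829, -33.4215, 0.0702, 0.0234, -0.0001]
ee_pos [0.1981, -0.5923, 0.2139]
eef_rot [[0.9484, 0.3172, -0.0004], [0.3172, -0.9484, 0.0013], [0.0, -0.0014, -1.0]]
contact_force [0.1056, 0.4638, 0.3138]
torque [0.0426, -0.0001, 0.035]
gripper_force 0.0
width 0.0916
side campos [0.34520919 0.80156922 0.85760156] fwd [ 0.19820101 -0.71772751 -0.66752047] 0.9959971110026041
top campos [ 0.39194913 -0.01732716  1.21470433] fwd [ 0.1550077   0.01361318 -0.98781946] 0.9960734049479166
wrist campos [ 0.26837715 -0.5676967   0.3842129 ] fwd [-0.25096372 -0.08376801 -0.96436514] 0.995849609375
```

View pics/side0.png

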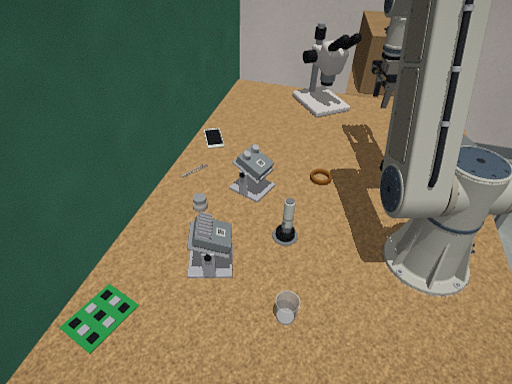

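View pics/top0.png

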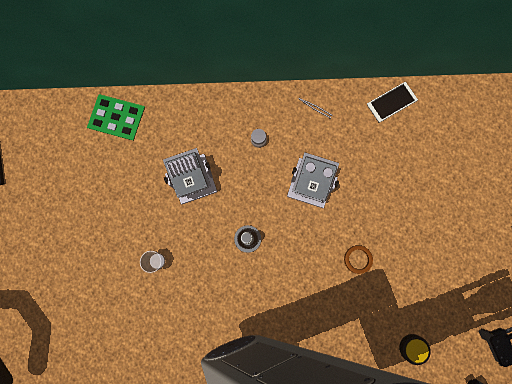

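```bash
cat > m.py <<'E'
from h import *
import sys
def white(im,c,r,th=185):
    p=im['pixels'].astype(int); m=((p.min(2)>th)&(np.ptp(p,axis=2)<30)).astype(np.uint8)
    g=np.zeros_like(m);g[c[1]-r:c[1]+r,c[0]-r:c[0]+r]=1
    return m*g
def face(im,c,tag):
    P=cloud(im)
    m=cv2.morphologyEx(white(im,c,10),cv2.MORPH_CLOSE,np.ones((7,7),np.uint8))
    cs,_=cv2.findContours(m,cv2.RETR_EXTERNAL,cv2.CHAIN_APPROX_NONE);k=max(cs,key=cv2.contourArea)
    rr=cv2.minAreaRect(k);M=cv2.moments(k);cen=np.array([M['m10'],M['m01']])/M['m00']
    u,v=np.round(cen).astype(int);L=np.nanmedian(P[v-1:v+2,u-1:u+2].reshape(-1,3),0)
    Q=P.reshape(-1,3);Q=Q[np.isfinite(Q).all(1)]
    s=Q[np.linalg.norm(Q-L,axis=1)<.04]
    best=None;rng=np.random.default_rng(0)
    for _ in range(400):
        a,b,cc=s[rng.choice(len(s),3,False)];n=np.cross(b-a,cc-a);n/=np.linalg.norm(n)+1e-12
        i=abs((s-a)@n)<.002
        if best is None or i.sum()>best.sum():best=i
    f=s[best];mu=f.mean(0);n=np.linalg.svd(f-mu)[2][2];n*=np.sign(n[2])
    K=im['mtx'];R=cv2.Rodrigues(np.array(im['rvec'],float))[0]
    ray=R.T@np.linalg.solve(K,[*cen,1]);o=-R.T@np.ravel(im['tvec'])
    X=o+ray*((mu-o)@n)/(ray@n)
    print(tag,'px',cen.round(1),rr,'label',X.round(4),'n',n.round(3),'tilt',np.degrees(np.arccos(n[2])).round(2),'az',np.degrees(np.arctan2(n[1],n[0])).round(1),best.sum(),len(s),'rms',((f-mu)@n).std().round(4))
    return X,n
if __name__=='__main__':
    top=np.load('top0.npz');side=np.load('side0.npz')
    face(top,(189,182),'top');face(side,(222,232),'side')
    for im,c,t in((top,(247,239),'top'),(side,(289,213),'side')):
        P=cloud(im);m=white(im,c,30,150).astype(bool)&(P[...,2]>.03);q=P[m];print(t,'reader',len(q),q.min(0).round(3),q.max(0).round(3),np.median(q,0).round(4))
        hi=q[q[:,2]>.145];print(len(hi),hi.mean(0).round(4) if len(hi) else '')
    # dock foot/cup: dark pixels
        d=P[c[1]-45:c[1]+45,c[0]-45:c[0]+45].reshape(-1,3);rgb=im['pixels'][c[1]-45:c[1]+45,c[0]-45:c[0]+45].reshape(-1,3)
        k=(d[:,2]>.02)&(d[:,2]<.034);print('cup rim',k.sum(),d[k].min(0).round(3),d[k].max(0).round(3),d[k].mean(0).round(4))
    P=cloud(top)
    for n,(u,v) in dict(cup=(152,261),tape=(358,259),jar=(259,137),can=(315,180)).items():
        q=P[v-22:v+22,u-22:u+22].reshape(-1,3);q=q[q[:,2]>.008];print(n,q.min(0).round(3),q.max(0).round(3))
E
python3 m.py
```

```text
top px [188.1 181.2] ((188.15000915527344, 180.9499969482422), (8.854375839233398, 8.538147926330566), 71.56504821777344) label [0.5945 0.1873 0.1319] n [-0.334 -0.111  0.936] tilt 20.58 az -161.6 356 582 rms 0.0011
side px [220.5 231.8] ((220.43104553222656, 231.6724090576172), (9.099071502685547, 5.756555557250977), 21.801410675048828) label [0.5925 0.1884 0.1326] n [-0.356 -0.117  0.927] tilt 21.98 az -161.8 344 393 rms 0.001
top reader 25 [0.416 0.013 0.146] [0.446 0.04  0.158] [0.4268 0.0324 0.1501]
25 [0.4285 0.0296 0.1513]
cup rim 92 [ 0.404 -0.002  0.021] [0.465 0.059 0.033] [0.4322 0.0285 0.0264]
side reader 20 [0.416 0.029 0.146] [0.444 0.044 0.153] [0.4283 0.0388 0.1497]
20 [0.4295 0.0378 0.1494]
cup rim 166 [ 0.322 -0.342  0.02 ] [0.616 0.061 0.033] [ 0.4357 -0.0192  0.0258]
cup [0.343 0.276 0.008] [0.403 0.339 0.079]
tape [ 0.321 -0.346  0.009] [ 0.401 -0.263  0.024]
jar [ 0.722 -0.039  0.01 ] [0.769 0.009 0.057]
can [ 0.531 -0.235  0.008] [ 0.681 -0.111  0.175]
```

jog_arm(
  commands=[
    [0.0919, [0.026, -0.032, 0], 0],
    [0.0919, [0.026, -0.032, 0], 0],
    [0.0919, [0.026, -0.032, 0], 0],
    [0.0919, [0.026, -0.032, 0], 0],
    [0.0919, [0.026, -0.032, 0], 0],
  ],
  newtons=10,
)

```text
t: 0.57
ee_pos: [0.2708, -0.3978, 0.2143]
eef_rot: [[0.949, 0.317, -0.0], [0.317, -0.949, 0.0], [-0.0, -0.0, -1.0]]
contact_force: [1.4, -0.3, -0.1]
width: 0.0915
gripper_force: 0.0
```

jog_arm(
  commands=[
    [0.0919, [0.026, -0.032, 0], 0],
    [0.0919, [0.026, -0.032, 0], 0],
    [0.0919, [0.026, -0.032, 0], 0],
    [0.0919, [0.026, -0.032, 0], 0],
    [0.0919, [0.026, -0.032, 0], 0],
  ],
)

```text
t: 0.98
ee_pos: [0.3434, -0.2049, 0.2146]
eef_rot: [[0.949, 0.317, 0.0], [0.317, -0.949, -0.0], [0.0, 0.0, -1.0]]
contact_force: [1.1, 0.0, 0.9]
width: 0.092
gripper_force: 0.0
```

jog_arm(
  commands=[
    [0.0919, [0.026, -0.032, 0], 0],
    [0.0919, [0.026, -0.032, 0], 0],
    [0.0919, [0.026, -0.032, 0], 0],
    [0.0919, [0.026, -0.032, 0], 0],
    [0.0919, [0, 0, 0], 0],
  ],
)

```text
t: 1.4
ee_pos: [0.4033, -0.0465, 0.2149]
eef_rot: [[0.947, 0.323, 0.002], [0.323, -0.947, 0.002], [0.002, -0.001, -1.0]]
contact_force: [0.1, 0.1, -1.0]
width: 0.0918
gripper_force: 0.0
```

Run:
```python
from h import *
s=telemetry.sense();print(np.round(s['ee_pos'],4),np.round(s['eef_rot'],3).tolist())
im=grab("wrist","w1");P=cloud(im)
k=(P[...,2]>.14)&(P[...,2]<.17)&(np.hypot(P[...,0]-.43,P[...,1]-.03)<.04)
q=P[k];print(len(q),q.min(0),q.max(0),q.mean(0))
v,u=np.nonzero(k);print(u.mean(),v.mean())
```

```text
[ 0.4033 -0.0465  0.2149] [[0.947, 0.323, 0.002], [0.323, -0.947, 0.002], [0.002, -0.001, -1.0]]
1572 [0.41534865 0.01087641 0.14013799] [0.44673651 0.04257895 0.15829343] [0.43264557 0.02521548 0.15402565]
171.9440203562341 136.4885496183206
```

View pics/w1.png

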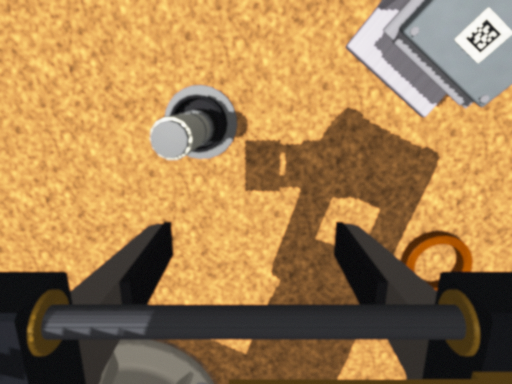

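jog_arm(
  commands=[
    [0.0919, [0.025, -0.03, 0], 0],
    [0.0919, [0.0245, -0.0308, 0], 0],
    [0.0919, [0, 0, 0], 0],
    [0.0919, [0, 0, 0], 0],
  ],
)

```text
t: 1.78
ee_pos: [0.4291, 0.0214, 0.2144]
eef_rot: [[0.948, 0.32, -0.001], [0.32, -0.948, -0.0], [-0.001, 0.0, -1.0]]
contact_force: [-0.4, -0.4, -0.1]
width: 0.0916
gripper_force: 0.0
```

Run:
```python
from h import *
s=telemetry.sense();p=np.array(s['ee_pos']);R=np.array(s['eef_rot']);print(p.round(4),R.round(3).tolist())
print('to reader, tool axes',R.T@(np.array([.431,.0268,.102])-p))
```

```text
[0.4291 0.0214 0.2144] [[0.948, 0.32, -0.001], [0.32, -0.948, -0.0], [-0.001, 0.0, -1.0]]
to reader, tool axes [ 0.00360922 -0.00452638  0.11236635]
```

jog_arm(
  commands=[
    [0.0919, [0.003, -0.004, 0.035], 0],
    [0.0919, [0, 0, 0.035], 0],
    [0.0919, [0, 0, 0.03], 0],
    [0.0919, [0, 0, 0.012], 0],
    [0.0919, [0, 0, 0], 0],
  ],
)

```text
t: 2.2
ee_pos: [0.4276, 0.0238, 0.0999]
eef_rot: [[0.949, 0.316, -0.006], [0.316, -0.949, -0.001], [-0.006, -0.001, -1.0]]
contact_force: [-0.9, -0.9, -0.7]
width: 0.0919
gripper_force: 0.0
```

jog_arm(
  commands=[
    [0.0, [0, 0, 0], 0],
    [0.0, [0, 0, 0], 0],
    [0.0, [0, 0, 0], 0],
    [0.0, [0, 0, 0], 0],
    [0.0, [0, 0, 0], 0],
  ],
  newtons=8,
)

```text
t: 2.62
ee_pos: [0.4312, 0.0256, 0.1035]
eef_rot: [[0.948, 0.317, 0.002], [0.317, -0.948, 0.0], [0.002, 0.001, -1.0]]
contact_force: [-0.4, -0.2, 0.4]
width: 0.0608
gripper_force: 0.0
```

jog_arm(
  commands=[
    [0.0, [0, 0, 0], 0],
    [0.0, [0, 0, 0], 0],
    [0.0, [0, 0, 0], 0],
  ],
)

```text
t: 2.87
ee_pos: [0.4306, 0.0258, 0.1027]
eef_rot: [[0.948, 0.317, 0.0], [0.317, -0.948, 0.0], [0.0, 0.0, -1.0]]
contact_force: [-0.4, 0.2, -0.1]
width: 0.0409
gripper_force: 0.0
```

jog_arm(
  commands=[
    [0.0, [0, 0, 0], 0],
    [0.0, [0, 0, 0], 0],
    [0.0, [0, 0, 0], 0],
    [0.0, [0, 0, 0], 0],
    [0.0, [0, 0, 0], 0],
  ],
  newtons=12,
)

```text
t: 3.28
ee_pos: [0.4306, 0.0258, 0.1026]
eef_rot: [[0.948, 0.317, 0.0], [0.317, -0.948, 0.0], [0.0, -0.0, -1.0]]
contact_force: [0.0, 0.5, 0.6]
width: 0.0315
gripper_force: 12.0
```

jog_arm(
  commands=[
    [0.0, [0, 0, -0.003], 0],
    [0.0, [0, 0, -0.004], 0],
    [0.0, [0, 0, 0], 0],
  ],
)

```text
t: 3.53
ee_pos: [0.4309, 0.0257, 0.1102]
eef_rot: [[0.948, 0.317, 0.001], [0.317, -0.948, -0.0], [0.001, 0.0, -1.0]]
contact_force: [0.2, -0.1, -0.8]
width: 0.0316
gripper_force: 12.0
```

jog_arm(
  commands=[
    [0.0, [-0.004, 0, 0], 0],
    [0.0, [-0.004, 0, 0], 0],
    [0.0, [-0.004, 0, 0], 0],
    [0.0, [-0.004, 0, 0], 0],
    [0.0, [0, 0, 0], 0],
  ],
)

```text
t: 3.95
ee_pos: [0.4147, 0.0205, 0.1096]
eef_rot: [[0.948, 0.317, 0.0], [0.317, -0.948, 0.0], [0.0, -0.0, -1.0]]
contact_force: [2.2, 0.6, -1.1]
width: 0.0322
gripper_force: 12.0
```

jog_arm(
  commands=[
    [0.0, [-0.005, 0, 0], 0],
    [0.0, [-0.005, 0, 0], 0],
    [0.0, [-0.004, 0, 0], 0],
    [0.0, [0, 0, 0], 0],
  ],
)

```text
t: 4.28
ee_pos: [0.401, 0.0159, 0.1094]
eef_rot: [[0.948, 0.317, -0.001], [0.317, -0.948, -0.0], [-0.001, -0.0, -1.0]]
contact_force: [1.1, 0.8, -0.5]
width: 0.0315
gripper_force: 12.0
```

```bash
cat > tilt.py <<'E'
from h import *
# white barrel/grey pixels of reader seen from the side camera: axis of its silhouette triangulated with the vertical lean plane
def reader(name,save=None):
    im=grab(name,save);P=cloud(im);s=telemetry.sense();p=np.array(s['ee_pos']);R=np.array(s['eef_rot'])
    Q=(P.reshape(-1,3)-p)@R      # tool coords, z down
    rgb=im['pixels'].reshape(-1,3).astype(int)
    k=(abs(Q[:,0])<.09)&(abs(Q[:,1])<.03)&(Q[:,2]>.008)&(Q[:,2]<.075)&(P.reshape(-1,3)[:,2]>.034)
    w=k&(rgb.min(1)>100)&(np.ptp(rgb,axis=1)<25)
    q=Q[w];print(name,'n',w.sum())
    return im,q
if __name__=='__main__':
    im,q=reader("side","side_t")
    if len(q)>10:
        print(q.min(0).round(3),q.max(0).round(3))
        a=np.polyfit(q[:,2],q[:,0],1);print('slope dx/dz',a.round(4),'tilt',np.degrees(np.arctan(a[0])).round(1))
    cv2.imwrite('pics/side_tc.png',cv2.resize(im['pixels'][150:260,220:360,::-1],None,fx=5,fy=5,interpolation=cv2.INTER_CUBIC))
E
python3 tilt.py
```

```text
side n 65
[ 0.006 -0.019  0.008] [0.035 0.001 0.069]
slope dx/dz [0.2679 0.0116] tilt 15.0
```

View pics/side_tc.png

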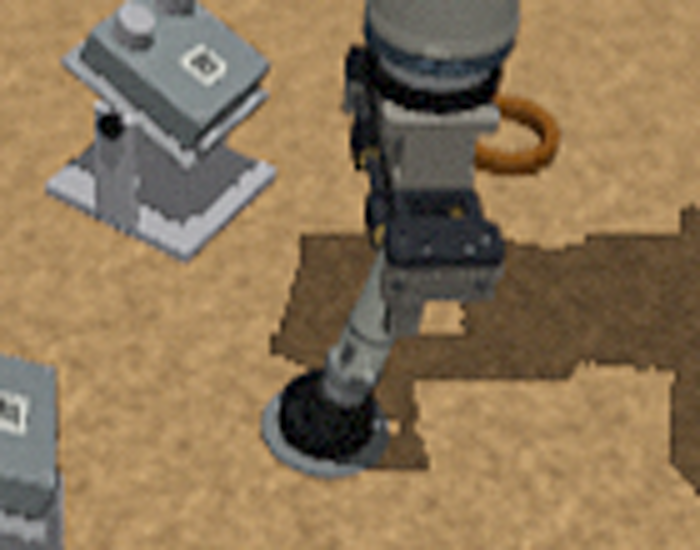

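jog_arm(
  commands=[
    [0.0, [-0.004, 0, 0], 0],
    [0.0, [-0.004, 0, 0], 0],
    [0.0, [-0.0025, 0, 0], 0],
    [0.0, [0, 0, 0], 0],
  ],
)

```text
t: 4.67
ee_pos: [0.3914, 0.0127, 0.1095]
eef_rot: [[0.948, 0.317, -0.001], [0.317, -0.948, -0.0], [-0.001, -0.0, -1.0]]
contact_force: [1.5, 0.5, -2.4]
width: 0.0318
gripper_force: 12.0
```

jog_arm(
  commands=[
    [0.0, [0, 0, -0.01], 0],
    [0.0, [0.002, 0, -0.02], 0],
    [0.0, [0.005, 0, -0.035], 0],
    [0.0, [0.005, 0, -0.035], 0],
    [0.0, [0, 0, -0.02], 0],
  ],
  newtons=20,
)

```text
t: 5.08
ee_pos: [0.4046, 0.0167, 0.2327]
eef_rot: [[0.948, 0.317, 0.002], [0.317, -0.948, -0.0], [0.002, 0.001, -1.0]]
contact_force: [1.2, 0.0, -0.8]
width: 0.0317
gripper_force: 20.0
```

jog_arm(
  commands=[
    [0.0, [0, 0, -0.02], 0],
    [0.0, [0, 0, 0], 0],
    [0.0, [0, 0, 0], 0],
  ],
)

```text
t: 5.33
ee_pos: [0.4035, 0.0166, 0.2497]
eef_rot: [[0.948, 0.317, 0.001], [0.317, -0.948, -0.0], [0.001, 0.0, -1.0]]
contact_force: [0.0, -0.6, -2.5]
width: 0.0318
gripper_force: 20.0
```

```bash
cat > tilt2.py <<'E'
from h import *
def axis(name,save=None):
    im=grab(name,save);P=cloud(im).reshape(-1,3);s=telemetry.sense();p=np.array(s['ee_pos']);R=np.array(s['eef_rot'])
    Q=(P-p)@R
    k=(abs(Q[:,0])<.09)&(abs(Q[:,1])<.03)&(Q[:,2]>.01)&(Q[:,2]<.13)
    q=Q[k];q=q[abs(q[:,0]-.39*(q[:,2]+.019))<.035]
    b=q[q[:,2]<.045]           # barrel
    np.save('q_'+name+'.npy',q)
    print(name,len(q),len(b),'range',q.min(0).round(3),q.max(0).round(3))
    if len(b)<15:return
    # cylinder fit: axis through (x0+a z, y0+b z, z), radius 16mm
    from scipy.optimize import least_squares
    def f(v,pts=b,r=.016):
        d=np.array([v[1],v[3],1]);d/=np.linalg.norm(d)
        return np.linalg.norm(np.cross(pts-[v[0],v[2],0],d),axis=1)-r
    o=least_squares(f,[0.0075,.39,0,0],loss='soft_l1',f_scale=.001);v=o.x
    d=np.array([v[1],v[3],1]);d/=np.linalg.norm(d)
    print(' axis',v.round(4),'tilt x',np.degrees(np.arctan(v[1])).round(1),'y',np.degrees(np.arctan(v[3])).round(1),'rms',np.abs(f(v)).mean().round(4),
     'axial max from z0',((q-[v[0],v[2],0])@d).max().round(4),'x at z=-.019',(v[0]-.019*v[1]).round(4))
    w=R@(-d);print(' world axis',w.round(3),'angle to n deg',np.degrees(np.arccos(w@np.array([-.345,-.114,.932])/np.linalg.norm([-.345,-.114,.932]))).round(1))
if __name__=='__main__':
    for n in('side','top','wrist'):axis(n,n+'_t2')
    a=cv2.imread('pics/side_t2.png')
    cv2.imwrite('pics/side_t2c.png',cv2.resize(a[110:240,220:360],None,fx=4,fy=4,interpolation=cv2.INTER_CUBIC))
E
python3 tilt2.py
```

```text
side 287 128 range [ 0.004 -0.021  0.01 ] [0.057 0.011 0.092]
 axis [ 0.0096  0.4198  0.0012 -0.05  ] tilt x 22.8 y -2.9 rms 0.0012 axial max from z0 0.0952 x at z=-.019 0.0017
 world axis [-0.351 -0.166  0.922] angle to n deg 3.1Traceback (most recent call last):
  File "tilt2.py", line 22, in <module>
    for n in('side','top','wrist'):axis(n,n+'_t2')
                                   ~~~~^^^^^^^^^^^
  File "tilt2.py", line 9, in axis
    print(name,len(q),len(b),'range',q.min(0).round(3),q.max(0).round(3))
                                     ~~~~~^^^
    return umr_minimum(a, axis, None, out, keepdims, initial, where)
ValueError: zero-size array to reduction operation minimum which has no identity
```

jog_arm(
  commands=[
    [0.0, [0.02, -0.012, 0], 0],
    [0.0, [0.034, -0.02, 0], 0],
    [0.0, [0.034, -0.02, 0], 0],
    [0.0, [0.034, -0.02, 0], 0],
    [0.0, [0.03, -0.017, 0], 0],
  ],
)

```text
t: 5.85
ee_pos: [0.5197, 0.1509, 0.2474]
eef_rot: [[0.948, 0.317, -0.003], [0.317, -0.948, -0.001], [-0.003, -0.0, -1.0]]
contact_force: [0.7, -0.7, -1.2]
width: 0.0319
gripper_force: 20.0
```

jog_arm(
  commands=[
    [0.0, [0.018, -0.01, 0], 0],
    [0.0, [0.007, -0.0035, 0], 0],
    [0.0, [0, 0, 0], 0],
    [0.0, [0, 0, 0], 0],
  ],
)

```text
t: 6.18
ee_pos: [0.5376, 0.1693, 0.2479]
eef_rot: [[0.948, 0.318, -0.003], [0.318, -0.948, -0.001], [-0.004, 0.0, -1.0]]
contact_force: [-0.6, -0.4, -1.7]
width: 0.032
gripper_force: 20.0
```

```bash
sed -i "s/    np.save.*/    if len(q)<30: print(name,'few',len(q)); return/" tilt2.py; sed -i 's/\[110:240,220:360\]/[130:260,160:300]/' tilt2.py; python3 tilt2.py
python3 - <<'E'
from h import *
s=telemetry.sense();print(np.round(s['ee_pos'],4))
from m import face
E
```

```text
side 577 137 range [ 0.002 -0.03   0.01 ] [0.084 0.03  0.127]
 axis [ 1.060e-02  3.583e-01 -3.000e-04 -1.370e-02] tilt x 19.7 y -0.8 rms 0.001 axial max from z0 0.1283 x at z=-.019 0.0038
 world axis [-0.313 -0.118  0.942] angle to n deg 1.9
top few 15
wrist 5973 1591 range [ 0.016 -0.03   0.01 ] [0.084 0.03  0.129]
 axis [ 0.0101  0.365  -0.0012 -0.0061] tilt x 20.0 y -0.4 rms 0.0007 axial max from z0 0.1291 x at z=-.019 0.0032
 world axis [-0.323 -0.113  0.94 ] angle to n deg 1.4
[0.5379 0.1689 0.2493]
```

View pics/side_t2c.png

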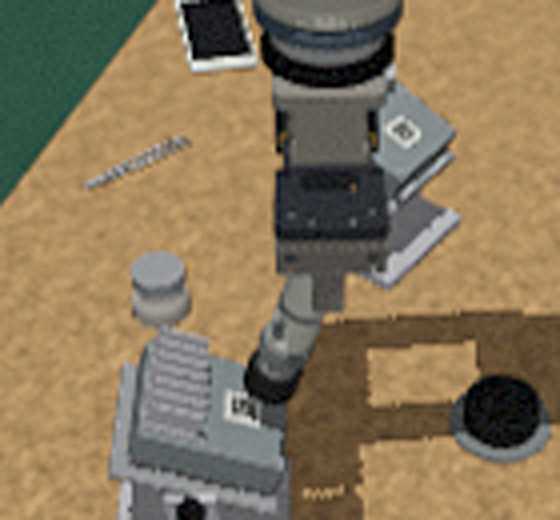

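Run:
```python
from h import *
from m import face
im=grab('wrist','w3')
px,_=cv2.projectPoints(np.array([[.5935,.188,.132]]),np.array(im['rvec'],float),np.array(im['tvec'],float),np.array(im['mtx'],float),None)
print(px.ravel())
side=get_image('side')
X,n=face(side,(221,232),'side')
s=telemetry.sense();p=np.array(s['ee_pos']);R=np.array(s['eef_rot']);print(p,R.round(3).tolist())
tip=p+R@np.array([.0428,-.0016,.0897]);print('tip',tip.round(4))
n=np.array([-.345,-.114,.932]);n/=np.linalg.norm(n)
for L in(X,np.array([.5945,.1873,.1319])):
    d=L-tip;print('gap along n',(d@n).round(4),'lateral tool',(R.T@(d-(d@n)*n)).round(4))
```

```text
[253.63786699 120.43946298]
side px [218.3 231.7] ((218.17242431640625, 232.0689697265625), (8.403613090515137, 4.727032661437988), 66.80140686035156) label [0.5975 0.192  0.1352] n [-0.357 -0.11   0.928] tilt 21.91 az -162.9 303 395 rms 0.001
[0.53833499 0.16912192 0.24976962] [[0.949, 0.316, 0.0], [0.316, -0.949, -0.0], [-0.0, 0.0, -1.0]]
tip [0.5784 0.1842 0.1601]
gap along n -0.0306 lateral tool [ 0.0095 -0.0014 -0.0037]
gap along n -0.0321 lateral tool [ 0.0046  0.0021 -0.0018]
```

View pics/w3.png

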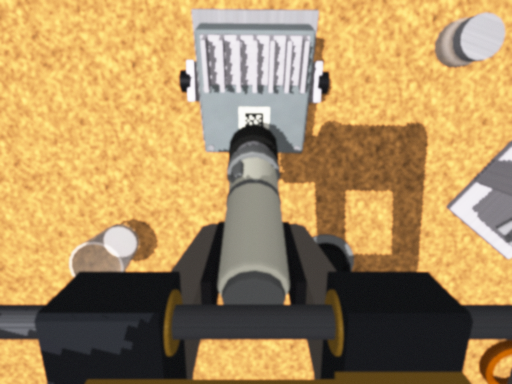

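jog_arm(
  commands=[
    [0.0, [0.004, 0.001, -0.0015], 0],
    [0.0, [0.0036, 0, 0.0093], 0],
    [0.0, [0.0036, 0, 0.0093], 0],
    [0.0, [0, 0, 0], 0],
    [0.0, [0, 0, 0], 0],
  ],
  newtons=25,
)

```text
t: 6.85
ee_pos: [0.5493, 0.1725, 0.2312]
eef_rot: [[0.948, 0.317, -0.002], [0.317, -0.948, -0.001], [-0.002, -0.0, -1.0]]
contact_force: [-0.3, -0.4, -1.8]
width: 0.0316
gripper_force: 25.0
```

Run:
```python
from h import *
f=[];im=grab('wrist','w4')
for i in range(4): f.append(telemetry.sense()['contact_force']); get_image('top')
print(np.round(f,1).tolist())
s=telemetry.sense();p=np.array(s['ee_pos']);R=np.array(s['eef_rot']);print(p)
tip=p+R@np.array([.0428,-.0016,.0897]);n=np.array([-.345,-.114,.932]);n/=np.linalg.norm(n)
d=np.array([.5935,.188,.132])-tip;print('gap along n',(d@n).round(4),'lateral tool',(R.T@(d-(d@n)*n)).round(4))
cv2.imwrite('pics/w4c.png',cv2.resize(im['pixels'][60:200,170:340,::-1],None,fx=4,fy=4,interpolation=cv2.INTER_CUBIC))
```

```text
[[0.0, 0.1, -1.7], [0.4, 0.6, -1.2], [-0.7, 0.3, -1.7], [-0.0, 0.9, -1.2]]
[0.54986735 0.17269366 0.23267848]
gap along n -0.0115 lateral tool [-0.0008  0.0009  0.0003]
```

View pics/w4c.png

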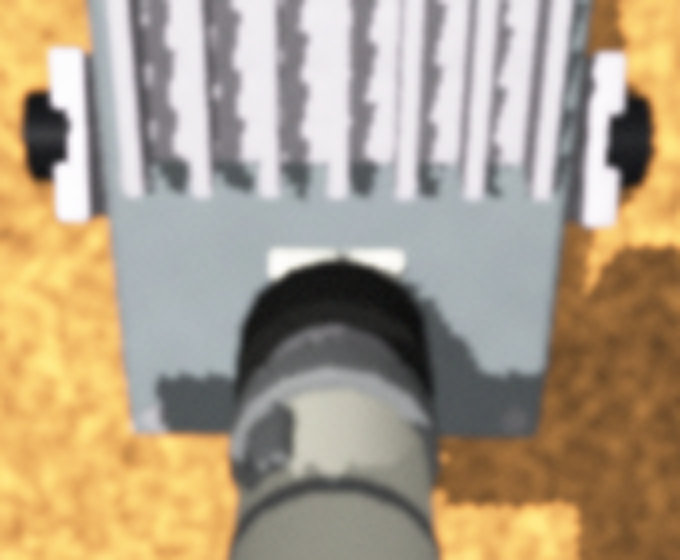

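jog_arm(
  commands=[
    [0.0, [0.0013, 0.0005, 0.0035], 0],
    [0.0, [0.0013, 0, 0.0035], 0],
    [0.0, [0.0007, 0, 0.0018], 0],
    [0.0, [0, 0, 0], 0],
    [0.0, [0, 0, 0], 0],
  ],
)

```text
t: 7.52
ee_pos: [0.5531, 0.1732, 0.2237]
eef_rot: [[0.948, 0.317, -0.0], [0.317, -0.948, -0.0], [-0.0, 0.0, -1.0]]
contact_force: [-1.0, -1.1, 0.5]
width: 0.0316
gripper_force: 25.0
```

jog_arm(
  commands=[
    [0.0, [0.0007, 0, 0.0018], 0],
    [0.0, [0, 0, 0], 0],
    [0.0, [0, 0, 0], 0],
    [0.0, [0, 0, 0], 0],
  ],
)

```text
t: 7.85
ee_pos: [0.5537, 0.1734, 0.222]
eef_rot: [[0.948, 0.317, -0.0], [0.317, -0.948, -0.0], [-0.0, 0.0, -1.0]]
contact_force: [-2.1, -1.1, 0.9]
width: 0.0315
gripper_force: 25.0
```

jog_arm(
  commands=[
    [0.0, [0.0007, 0, 0.0018], 0],
    [0.0, [0.0004, 0, 0.001], 0],
    [0.0, [0, 0, 0], 0],
    [0.0, [0, 0, 0], 0],
  ],
)

```text
t: 8.18
ee_pos: [0.5547, 0.1737, 0.2191]
eef_rot: [[0.948, 0.317, -0.0], [0.317, -0.948, -0.0], [-0.0, 0.0, -1.0]]
contact_force: [-2.4, -1.5, 4.0]
width: 0.0316
gripper_force: 25.0
```

Run:
```python
from h import *
f=[]
for i in range(5): f.append(telemetry.sense()['contact_force']); im=get_image('top')
f=np.array(f);n=np.array([-.345,-.114,.932]);print(f.round(1).tolist(),'Fn',((f-[-.1,.4,-1.5])@n).round(2))
import tilt2;tilt2.axis('wrist','w5');tilt2.axis('side','s5')
s=telemetry.sense();p=np.array(s['ee_pos']);R=np.array(s['eef_rot']);print(p)
im=cv2.imread('pics/w5.png');cv2.imwrite('pics/w5c.png',cv2.resize(im[60:200,170:340],None,fx=4,fy=4,interpolation=cv2.INTER_CUBIC))
```

```text
[[-2.4, -1.5, 4.0], [-3.0, -1.2, 2.5], [-2.8, -0.8, 3.2], [-2.8, -1.0, 3.0], [-3.7, -0.6, 3.2]] Fn [6.08 4.93 5.5  5.26 5.75]
wrist 5445 1592 range [ 0.012 -0.03   0.01 ] [0.07 0.03 0.1 ]
 axis [ 0.0103  0.3681 -0.0013 -0.0017] tilt x 20.2 y -0.1 rms 0.0007 axial max from z0 0.0943 x at z=-.019 0.0033
 world axis [-0.327 -0.111  0.938] angle to n deg 1.1
side 443 128 range [ 0.002 -0.03   0.01 ] [0.068 0.03  0.099]
 axis [ 1.110e-02  3.462e-01 -3.000e-04 -1.700e-03] tilt x 19.1 y -0.1 rms 0.001 axial max from z0 0.0958 x at z=-.019 0.0046
 world axis [-0.31  -0.105  0.945] angle to n deg 2.2
[0.55476223 0.17373708 0.21908365]
```

View pics/w5c.png

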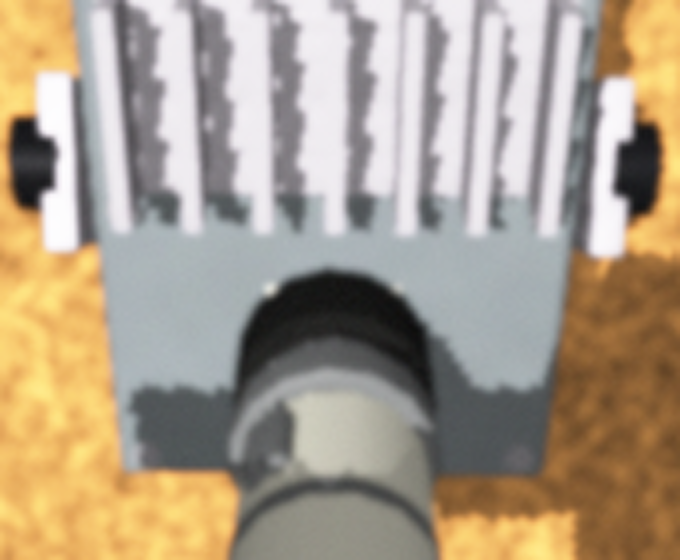

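jog_arm(
  commands=[
    [0.0, [0, 0, 0], 0],
    [0.0, [0, 0, 0], 0],
    [0.0, [0, 0, 0], 0],
    [0.0, [0, 0, 0], 0],
    [0.0, [0, 0, 0], 0],
  ],
)

```text
t: 8.95
ee_pos: [0.5548, 0.1737, 0.2191]
eef_rot: [[0.948, 0.317, -0.0], [0.317, -0.948, -0.0], [-0.0, 0.0, -1.0]]
contact_force: [-3.8, -1.7, 3.1]
width: 0.0316
gripper_force: 25.0
```

jog_arm(
  commands=[
    [0.0, [0, 0, 0], 0],
    [0.0, [0, 0, 0], 0],
    [0.0, [0, 0, 0], 0],
    [0.0, [0, 0, 0], 0],
    [0.0, [0, 0, 0], 0],
  ],
)

```text
t: 9.37
ee_pos: [0.5548, 0.1738, 0.2191]
eef_rot: [[0.948, 0.317, -0.0], [0.317, -0.948, -0.0], [-0.0, 0.0, -1.0]]
contact_force: [-2.4, -1.5, 3.4]
width: 0.0316
gripper_force: 25.0
```

jog_arm(
  commands=[
    [0.0, [0, 0, 0], 0],
    [0.0, [0, 0, 0], 0],
    [0.0, [0, 0, 0], 0],
    [0.0, [0, 0, 0], 0],
    [0.0, [0, 0, 0], 0],
  ],
)

```text
t: 9.78
ee_pos: [0.5548, 0.1738, 0.2191]
eef_rot: [[0.948, 0.317, -0.0], [0.317, -0.948, -0.0], [-0.0, 0.0, -1.0]]
contact_force: [-3.1, -1.3, 3.9]
width: 0.0316
gripper_force: 25.0
```

jog_arm(
  commands=[
    [0.0, [0, 0, 0], 0],
    [0.0, [0, 0, 0], 0],
    [0.0, [0, 0, 0], 0],
    [0.0, [0, 0, 0], 0],
    [0.0, [0, 0, 0], 0],
  ],
)

```text
t: 10.2
ee_pos: [0.5548, 0.1738, 0.2191]
eef_rot: [[0.948, 0.317, -0.0], [0.317, -0.948, -0.0], [-0.0, -0.0, -1.0]]
contact_force: [-4.0, -1.1, 4.0]
width: 0.0314
gripper_force: 25.0
```

jog_arm(
  commands=[
    [0.0, [0, 0, 0], 0],
    [0.0, [0, 0, 0], 0],
    [0.0, [0, 0, 0], 0],
    [0.0, [0, 0, 0], 0],
    [0.0, [0, 0, 0], 0],
  ],
)

```text
t: 10.62
ee_pos: [0.5548, 0.1738, 0.2191]
eef_rot: [[0.948, 0.317, 0.0], [0.317, -0.948, -0.0], [-0.0, 0.0, -1.0]]
contact_force: [-2.6, -0.5, 3.0]
width: 0.0318
gripper_force: 25.0
```

jog_arm(
  commands=[
    [0.0, [0, 0, 0], 0],
    [0.0, [0, 0, 0], 0],
    [0.0, [0, 0, 0], 0],
    [0.0, [0, 0, 0], 0],
    [0.0, [0, 0, 0], 0],
  ],
)

```text
t: 11.03
ee_pos: [0.5548, 0.1738, 0.2191]
eef_rot: [[0.948, 0.317, 0.0], [0.317, -0.948, 0.0], [0.0, -0.0, -1.0]]
contact_force: [-3.0, -1.4, 3.9]
width: 0.0316
gripper_force: 25.0
```

jog_arm(
  commands=[
    [0.0, [-0.0018, 0, -0.0047], 0],
    [0.0, [-0.0036, 0, -0.0093], 0],
    [0.0, [-0.0045, 0, -0.0117], 0],
    [0.0, [-0.0045, 0, -0.0117], 0],
    [0.0, [-0.02, 0.011, 0], 0],
  ],
)

```text
t: 11.45
ee_pos: [0.5283, 0.1543, 0.26]
eef_rot: [[0.948, 0.318, 0.006], [0.318, -0.948, 0.003], [0.007, -0.001, -1.0]]
contact_force: [0.1, -0.9, -1.0]
width: 0.0317
gripper_force: 25.0
```

jog_arm(
  commands=[
    [0.0, [-0.034, 0.0185, 0], 0],
    [0.0, [-0.034, 0.0185, 0], 0],
    [0.0, [-0.034, 0.0185, 0], 0],
    [0.0, [-0.034, 0.0185, 0], 0],
    [0.0, [-0.025, 0.0135, 0], 0],
  ],
)

```text
t: 11.87
ee_pos: [0.3986, 0.017, 0.2574]
eef_rot: [[0.948, 0.317, 0.001], [0.317, -0.948, -0.0], [0.001, 0.001, -1.0]]
contact_force: [0.6, -0.1, -1.2]
width: 0.0316
gripper_force: 25.0
```

jog_arm(
  commands=[
    [0.0, [0, 0, 0.01], 0],
    [0.0, [0, 0, 0.01], 0],
    [0.0, [0, 0, 0], 0],
    [0.0, [0, 0, 0], 0],
  ],
)

```text
t: 12.2
ee_pos: [0.4012, 0.0189, 0.2364]
eef_rot: [[0.948, 0.318, -0.0], [0.318, -0.948, 0.0], [-0.0, -0.0, -1.0]]
contact_force: [0.9, 0.1, -1.8]
width: 0.0318
gripper_force: 25.0
```

Run:
```python
from h import *
import tilt2;tilt2.axis('wrist','w6')
s=telemetry.sense();p=np.array(s['ee_pos']);R=np.array(s['eef_rot']);print(p.round(4))
for n in('wrist','side','top'):
    im=get_image(n);P=cloud(im).reshape(-1,3)
    # foot top ring & rim: points by height
    h=np.hypot(P[:,0]-.4345,P[:,1]-.0285)
    for a,b in((.0245,.0315),(.003,.009)):
        q=P[(P[:,2]>a)&(P[:,2]<b)&(h<.05)]
        if len(q)>40:
            c,r=cv2.minEnclosingCircle(q[:,:2].astype(np.float32));print(n,a,len(q),'circle',np.round(c,4),round(r,4),'med z',np.median(q[:,2]).round(4))
tip=p+R@np.array([.0433,-.0015,.0896]);print('tip',tip.round(4))
```

```text
wrist 2796 1589 range [ 0.016 -0.019  0.01 ] [0.058 0.018 0.086]
 axis [ 0.0102  0.3686 -0.0011 -0.006 ] tilt x 20.2 y -0.3 rms 0.0007 axial max from z0 0.0953 x at z=-.019 0.0032
 world axis [-0.326 -0.116  0.938] angle to n deg 1.2
[0.4015 0.019  0.2366]
wrist 0.0245 321 circle [0.4333 0.0293] 0.0308 med z 0.0279
wrist 0.003 1443 circle [0.4334 0.0294] 0.042 med z 0.0052
side 0.0245 73 circle [0.4328 0.0302] 0.0312 med z 0.0277
side 0.003 232 circle [0.4356 0.0275] 0.0464 med z 0.0061
tip [0.442  0.0342 0.1469]
```

View pics/w6.png

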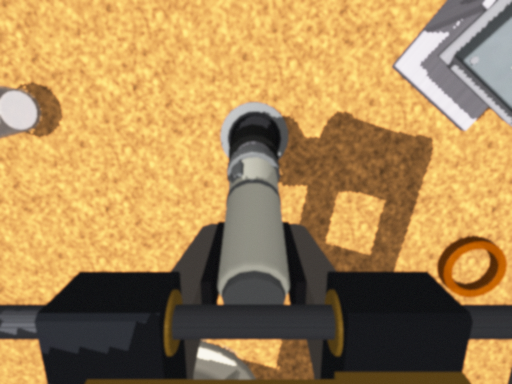

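jog_arm(
  commands=[
    [0.0, [-0.0068, 0.0018, 0.01], 0],
    [0.0, [0, 0, 0.03], 0],
    [0.0, [0, 0, 0.03], 0],
    [0.0, [0, 0, 0.015], 0],
    [0.0, [0, 0, 0], 0],
  ],
)

```text
t: 12.82
ee_pos: [0.3919, 0.0144, 0.1482]
eef_rot: [[0.948, 0.318, -0.006], [0.318, -0.948, -0.0], [-0.006, -0.002, -1.0]]
contact_force: [-1.1, -0.2, -1.5]
width: 0.0316
gripper_force: 25.0
```

jog_arm(
  commands=[
    [0.0, [0, 0, 0], 0],
    [0.0, [0, 0, 0.015], 0],
    [0.0, [0, 0, 0.012], 0],
    [0.0, [0, 0, 0.006], 0],
    [0.0, [0, 0, 0], 0],
  ],
)

```text
t: 13.23
ee_pos: [0.3949, 0.0145, 0.1185]
eef_rot: [[0.948, 0.317, -0.0], [0.317, -0.948, -0.0], [-0.0, -0.0, -1.0]]
contact_force: [-0.2, 0.5, -1.4]
width: 0.0315
gripper_force: 25.0
```

jog_arm(
  commands=[
    [0.0, [0, 0, 0], 0],
    [0.0, [0, 0, 0], 0],
  ],
)

```text
t: 13.4
ee_pos: [0.3956, 0.0146, 0.1194]
eef_rot: [[0.948, 0.317, 0.001], [0.317, -0.948, 0.0], [0.001, 0.0, -1.0]]
contact_force: [0.2, -0.6, -1.8]
width: 0.0312
gripper_force: 25.0
```

jog_arm(
  commands=[
    [0.0, [0, 0, 0.006], 0],
    [0.0, [0, 0, 0.0045], 0],
    [0.0, [0.004, 0, 0], 0],
    [0.0, [0.005, 0, 0], 0],
    [0.0, [0.005, 0, 0], 0],
  ],
  newtons=12,
)

```text
t: 13.82
ee_pos: [0.408, 0.0191, 0.1079]
eef_rot: [[0.948, 0.317, -0.001], [0.317, -0.948, -0.0], [-0.001, -0.0, -1.0]]
contact_force: [-2.8, -0.9, 0.2]
width: 0.032
gripper_force: 12.0
```

jog_arm(
  commands=[
    [0.0, [0.005, 0, 0], 0],
    [0.0, [0.005, 0, 0], 0],
    [0.0, [0.005, 0, 0], 0],
    [0.0, [0, 0, 0], 0],
    [0.0, [0, 0, 0], 0],
  ],
)

```text
t: 14.23
ee_pos: [0.4231, 0.0239, 0.108]
eef_rot: [[0.948, 0.317, 0.001], [0.317, -0.948, 0.0], [0.001, 0.0, -1.0]]
contact_force: [-0.7, 0.4, -1.7]
width: 0.0319
gripper_force: 12.0
```

```bash
cat > dk.py <<'E'
from h import *
import tilt2
# upright reader: crop window of tilt2 follows .39 slope; use own
from scipy.optimize import least_squares
im=get_image('wrist');P=cloud(im).reshape(-1,3);s=telemetry.sense();p=np.array(s['ee_pos']);R=np.array(s['eef_rot']);Q=(P-p)@R
b=Q[(abs(Q[:,0])<.05)&(abs(Q[:,1])<.019)&(Q[:,2]>.008)&(Q[:,2]<.042)]
f=lambda v:np.linalg.norm(np.cross(b-[v[0],v[2],0],np.array([v[1],v[3],1])/np.linalg.norm([v[1],v[3],1])),axis=1)-.016
o=least_squares(f,[.003,.1,0,0],loss='soft_l1',f_scale=.001);v=o.x
print(len(b),'axis',v.round(4),'tilt',np.degrees(np.arctan([v[1],v[3]])).round(1),'res',np.abs(f(v)).mean().round(4))
print('TCP rel dock, tool',(R.T@(p-[.4333,.0294,.006])).round(4), 'force',np.round(s['contact_force'],1))
E
python3 dk.py
```

```text
1006 axis [ 0.0051  0.1504 -0.0004 -0.0441] tilt [ 8.6 -2.5] res 0.0004
TCP rel dock, tool [-0.0115  0.0021 -0.1021] force [ 0.1  0.1 -1.1]
```

jog_arm(
  commands=[
    [0.0, [0.005, 0, 0], 0],
    [0.0, [0.005, 0, 0], 0],
    [0.0, [0.005, 0, 0], 0],
    [0.0, [0, 0, 0], 0],
    [0.0, [0, 0, 0], 0],
  ],
)

```text
t: 14.7
ee_pos: [0.4373, 0.0286, 0.108]
eef_rot: [[0.948, 0.317, 0.001], [0.317, -0.948, 0.0], [0.001, 0.0, -1.0]]
contact_force: [0.5, 0.2, -1.7]
width: 0.0321
gripper_force: 12.0
```

```bash
python3 dk.py
```

```text
783 axis [ 0.001   0.0399 -0.0002 -0.0539] tilt [ 2.3 -3.1] res 0.0004
TCP rel dock, tool [ 0.0035  0.0021 -0.102 ] force [-0.1 -0.1 -1.5]
```

jog_arm(
  commands=[
    [0.0, [0.0035, 0, 0], 0],
    [0.0, [0, 0, 0], 0],
    [0.0, [-0.004, 0.0, 0], 0],
    [0.0, [-0.004, 0.0, 0], 0],
    [0.0, [0, 0, 0], 0],
  ],
)

```text
t: 15.17
ee_pos: [0.4315, 0.0268, 0.1079]
eef_rot: [[0.948, 0.317, -0.0], [0.317, -0.948, -0.0], [-0.0, -0.0, -1.0]]
contact_force: [-0.5, -0.1, -1.0]
width: 0.0319
gripper_force: 12.0
```

jog_arm(
  commands=[
    [0.0, [0, 0, 0.002], 0],
    [0.0, [0, 0, 0.002], 0],
    [0.0, [0, 0, 0], 0],
    [0.0, [0, 0, 0], 0],
  ],
)

```text
t: 15.5
ee_pos: [0.4324, 0.027, 0.1038]
eef_rot: [[0.948, 0.317, -0.0], [0.317, -0.948, -0.0], [-0.0, -0.0, -1.0]]
contact_force: [-0.1, 0.5, -1.1]
width: 0.0315
gripper_force: 12.0
```

```bash
python3 dk.py
python3 - <<'E'
from h import *
im=grab('side','s9');cv2.imwrite('pics/s9c.png',cv2.resize(im['pixels'][150:260,220:360,::-1],None,fx=5,fy=5,interpolation=cv2.INTER_CUBIC))
E
```

```text
748 axis [ 0.0002  0.0198 -0.0001 -0.0569] tilt [ 1.1 -3.3] res 0.0004
TCP rel dock, tool [-0.0016  0.0019 -0.0979] force [-0.5  0.3 -1.3]
```

View pics/s9c.png

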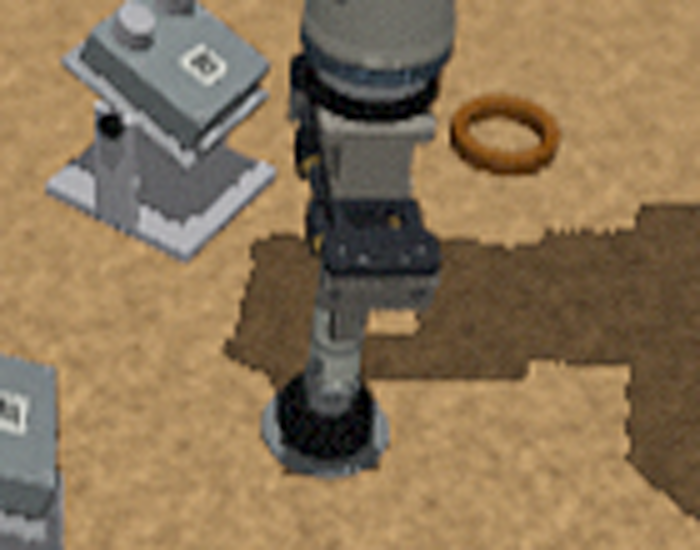

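jog_arm(
  commands=[
    [0.0, [0, 0, 0.001], 0],
    [0.0, [0, 0, 0.001], 0],
    [0.0, [0, 0, 0], 0],
    [0.0, [0, 0, 0], 0],
    [0.0, [0, 0, 0], 0],
  ],
)

```text
t: 16.02
ee_pos: [0.4326, 0.0271, 0.1021]
eef_rot: [[0.948, 0.317, 0.0], [0.317, -0.948, 0.0], [0.0, 0.0, -1.0]]
contact_force: [-0.3, -0.1, 1.9]
width: 0.032
gripper_force: 12.0
```

```bash
python3 dk.py
python3 - <<'E'
from h import *
f=[]
for i in range(4): f.append(telemetry.sense()['contact_force']); im=get_image('side')
print(np.mean(f,0))
E
```

```text
754 axis [ 0.0002  0.0218 -0.0002 -0.0535] tilt [ 1.2 -3.1] res 0.0004
TCP rel dock, tool [-0.0014  0.002  -0.0961] force [0.2 0.2 1.4]
[0.37736282 0.06503993 1.64377952]
```

jog_arm(
  commands=[
    [0.04, [0, 0, 0], 0],
    [0.05, [0, 0, 0], 0],
    [0.07, [0, 0, 0], 0],
    [0.0919, [0, 0, 0], 0],
    [0.0919, [0, 0, 0], 0],
  ],
)

```text
t: 16.68
ee_pos: [0.4322, 0.027, 0.1019]
eef_rot: [[0.948, 0.317, -0.0], [0.317, -0.948, -0.0], [-0.0, -0.0, -1.0]]
contact_force: [0.6, -0.3, -0.0]
width: 0.0633
gripper_force: 0.0
```

jog_arm(
  commands=[
    [0.0919, [0, 0, 0], 0],
    [0.0919, [0, 0, 0], 0],
    [0.0919, [0, 0, 0], 0],
    [0.0919, [0, 0, 0], 0],
    [0.0919, [0, 0, 0], 0],
  ],
)

```text
t: 17.1
ee_pos: [0.4323, 0.027, 0.102]
eef_rot: [[0.948, 0.317, -0.0], [0.317, -0.948, 0.0], [-0.0, -0.0, -1.0]]
contact_force: [0.1, -0.5, 0.1]
width: 0.0918
gripper_force: 0.0
```

jog_arm(
  commands=[
    [0.0919, [0, 0, -0.015], 0],
    [0.0919, [0, 0, -0.03], 0],
    [0.0919, [0, 0, -0.035], 0],
    [0.0919, [0, 0, -0.035], 0],
    [0.0919, [0, 0, -0.02], 0],
  ],
)

```text
t: 17.52
ee_pos: [0.4334, 0.0271, 0.2405]
eef_rot: [[0.948, 0.317, 0.004], [0.317, -0.948, 0.0], [0.004, 0.001, -1.0]]
contact_force: [1.1, -0.3, 1.0]
width: 0.0919
gripper_force: 0.0
```

jog_arm(
  commands=[
    [0.0919, [-0.03, 0, 0], 0],
    [0.0919, [-0.03, 0, 0], 0],
    [0.0919, [0, 0, 0], 0],
    [0.0919, [0, 0, 0], 0],
    [0.0919, [0, 0, 0], 0],
  ],
)

```text
t: 17.93
ee_pos: [0.3762, 0.0081, 0.2373]
eef_rot: [[0.948, 0.317, 0.001], [0.317, -0.948, 0.0], [0.001, 0.0, -1.0]]
contact_force: [0.3, -0.9, -0.2]
width: 0.092
gripper_force: 0.0
```

Run:
```python
from h import *
im=grab('side','s10');P=cloud(im)
for n in('wrist','top'):
    Q=cloud(get_image(n)).reshape(-1,3);q=Q[(Q[:,2]>.145)&(Q[:,2]<.162)&(np.hypot(Q[:,0]-.433,Q[:,1]-.029)<.04)]
    if len(q): print(n,len(q),'tail mid',((q.min(0)+q.max(0))/2).round(4),np.median(q,0).round(4))
    q=Q[(Q[:,2]>.07)&(Q[:,2]<.10)&(np.hypot(Q[:,0]-.433,Q[:,1]-.029)<.04)]
    if len(q): print(n,len(q),'barrel',q.mean(0).round(4))
cv2.imwrite('pics/s10c.png',cv2.resize(im['pixels'][150:260,220:360,::-1],None,fx=5,fy=5,interpolation=cv2.INTER_CUBIC))
```

```text
wrist 1283 tail mid [0.4332 0.028  0.1526] [0.4337 0.0282 0.1558]
wrist 14 barrel [0.4449 0.0392 0.0802]
top 19 tail mid [0.4458 0.0263 0.1516] [0.4456 0.0262 0.1521]
```

View pics/s10c.png

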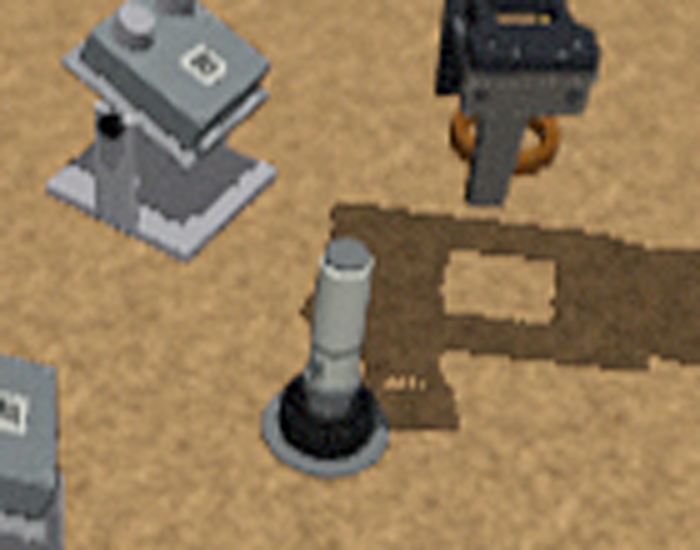

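Reader stands upright in the dock, its tail centred over it at (0.433, 0.028) and 0.156 m high, and the gripper is clear.

```bash
python3 -c "
from workcell import job
print(job.close_job())"
```

```text
the job is handed in; nothing more can be done
None
```

I held the reader's nose on the finned unit's label at about 5 N for nearly 3 s, then set it back upright in its dock, released it and handed the job in; the hand-in returned no verdict.

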